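Fold down the telescopic rest and lock it in its dock

ROBOT

A 6-joint arm with a two-finger parallel gripper is mounted at the origin on the work surface. World frame = base frame: x ahead of the robot, y to its left, z up, the work surface at z = 0. Lengths are in m, angles in rad, forces in N, time in s.
With the tool pointing down it reaches from about 0.375 to 0.975 m from the base axis. Payload 3.8 kg.
Tool frame: the origin (TCP) lies on the centre line of the jaws, within the pads' length; the fingertips stand 22 mm ahead of it and the grasp point (between the pads) lies 3 mm ahead of it; x points along the fingers, y is the direction in which the jaws open and shut, and the axes are right-handed (so a half turn about x gives the same grasp; the last joint's range is limited). The gripper opens to 85 mm and grips with 20 to 120 N. Pads are 22 mm wide; open, the fingers measure 114 mm over their backs; the gripper's body (76 mm by 85 mm) begins 54 mm behind the grasp point. The pads swing forward as they close: fully open they stand 13 mm farther back than shut.
Start: joints at [-1.247, 0.264, 1.604, -0, 1.274, -0.037], TCP at [0.238, -0.632, 0.253] pointing down, gripper open.
Joint ranges: [-2.63, 2.63], [-0.94, 2.18], [0.31, 2.57], [-1.31, 4.45], [0, 2.66], [-2.55, 2.55]. Speed limits (rad/s): [2.57, 2.57, 3.14, 3.14, 3.14, 3.14].

INTERFACE

Orientations are given as a rotation vector (axis times angle).
In Python, from workcell import monitor, eyes, finish_job gives the robot as it stands. The module is installed in compiled form; this text tells all that it offers.
- The arm moves only by the tool play_rows, never from a script. Its argument "deltas" is a list of rows, each an object of numbers: "wx", "wy", "wz": the turn, a rotation vector about the world's x, y, z in degrees; "x", "y", "z": the shift along the world's x, y, z in mm; "fingers": the closure, from -1 (fully open) to 1 (shut), so that 0 is half open. A call has 1 to 20 rows; each row is the pose to reach, as a shift and turn from the pose commanded when the call began; what a row does not reach only later rows make up. A row lasts 1/8 s, in which the tool goes at most 62.5 mm and 10.7 degrees, less where a joint would pass 70% of its speed; a pose out of reach is approached as far as the arm can. A call with a gripper value outside its range is refused whole. The fingers move at their own pace and stop on an object; "grip_force" is the grip in N (left out, the last holds). Time passes only in rows, so rows that repeat a pose let the fingers close. It gives the time, the measured TCP pose, the force and the opening at its end, in the units of the state.
- monitor.read_state(): the state, without advancing time (a new reading comes with each control period).
- eyes.read_camera(name): name is "side" or "top" or "wrist"; returns a dict with "frame" (400x640x3 uint8, red, green, blue), "depth" (400x640 float32, m along the optical axis (not along the pixel's ray), 0 where there is no reading), "K" (3x3 intrinsics, pixels), "view" (4x4, takes a point from world to camera coordinates); the wrist camera has in their place "tool_from_camera" (4x4, takes a point from camera to tool coordinates, whose origin is the TCP and whose axes are the tool frame's). Camera axes: x right, y down, z forward; pixel columns grow to the right and rows downward; lengths in m; the calibration is good to about 2 mm. A picture is of the moment at which its call begins: read the wrist's pose just before it.
- finish_job(): hands the job in, once; it reports no verdict.
The state is a dict: "time": time; "q": joint angles; "joint_vel": joint speeds; "joint_torque": joint torques, N m; "tool_pos": TCP position; "tcp_rot": TCP orientation; "wrist_force": force on the tool from outside, world axes, zero at the start; "torque": the same for the moment, N m; "width": opening from 0.0 (shut) to 1.0 (fully open).
Only numpy, scipy, OpenCV 4.12 (cv2) and the standard library are available. Lean on these libraries where they do the work, as an engineer would, in place of code of your own. Each camera call takes 0.05 s, during which the arm holds its last target.

TASK

The stall is closing: fold down the telescopic work rest by pushing its innermost tube fully home first, while the middle tube is still out, and then the middle tube fully home. Then slide the rest by its handle, tubes first, under the dock's bridge until its foot meets the end stop, and swing the keeper bar fully shut behind it. Do not tip the rest or disturb the other things on the counter.

Things in the scene. Friction and masses are not known exactly. Their poses are not given: they have to be found in the camera images.
- rest: telescopic work rest, loose, 0.55 to 0.8 kg: a flat steel foot 200 long (x) x 90 wide (y) x 12 mm thick lying on the counter; on one end a fixed outer tube, 60 mm across its rim, centred at x = +65 mm, rim 102 mm above the counter, out of which two thinner tubes telescope upward; on the other end a handle. Origin: centre of the foot's underside; x from handle to tubes, z up
- rest_handle (a point): the grip point on the upright black blade handle of the rest, at x = -68, y = 0, z = +75 mm in the rest's frame. The blade is 12 mm thick (rest's y), 32 mm long (rest's x) and runs from 12 to 97 mm above the counter; pinch it across its thickness
- inner_tube (a joint): how far the innermost tube (33 mm diameter, flat cap 42 mm across and 6 mm thick) stands out of the middle tube, in m: 0 is fully home, with the cap resting on the middle tube's collar; at most 0.075. Friction alone holds it: about 3 N pushes it down
- cap_top (a point): centre of the upper face of the innermost tube's cap, the top of the rest: 114 mm above the counter when both tubes are home, plus the two joint values otherwise. Push down here; once the inner tube is home, pushing on drives the middle tube
- mid_tube (a joint): how far the middle tube (45 mm diameter, collar 52 mm across and 6 mm thick) stands out of the outer tube, in m: 0 is fully home, collar resting on the outer rim; at most 0.075. Stiffer: it moves only above about 8 N
- mid_collar (a point): centre of the upper face of the middle tube's collar (108 mm above the counter when the middle tube is home)
- dock: fixed steel dock on the counter. Origin: on the counter, just where the rest's origin lies when the rest is fully in, with the frames parallel; x is the direction of sliding in, y across, z up. The end stop's face is at x = +100 mm, 30 mm high. Guide walls 22 mm high run from x = -45 to +100 mm, inner faces at y = +49 and -49 mm
- dock_mouth (a point): middle of the dock's mouth, on the counter at x = -82 mm in the dock's frame: from here to x = -45 mm the guide walls flare inward, from about 116 to 98 mm apart
- dock_bridge (a point): middle of the underside of the bridge bar, 128 mm above the counter; the bar crosses the dock from x = 0 to +22 mm, its top 140 mm high, on posts centred at y = +55 and -55 mm (12 mm thick). Only the folded rest passes under it; the handle stays outside, before the bridge
- keeper (a joint): angle in rad of the keeper, a steel bar that turns level about an upright pin at the mouth of the dock: 0 is fully shut, the bar lying across behind the foot (8 mm behind its end when the rest is fully in); it grows as the bar swings away from the dock, counterclockwise from above; at 1.57 the bar points straight back (dock -x). Light friction (under 1 N at the knob) holds it where it is left; it goes to 2.0
- keeper_pivot (a point): the keeper's upright pin, at x = -115, y = -75 mm in the dock's frame. The bar (14 mm wide, 4 to 16 mm above the counter) reaches 118 mm from it, along dock +y when shut
- keeper_knob (a point): grip point, 60 mm above the counter, on the keeper's upright round black peg, 18 mm in diameter, from 16 to 80 mm above the counter, 105 mm from the pin
- filter_plate_a: bystander: round stainless filter plate 68 mm across, 7 mm thick, lying on the counter beside the rest; origin under its centre
- filter_plate_b: bystander: round stainless filter plate 60 mm across, 7 mm thick, lying beside the dock; origin under its centre
- chamber: bystander: round aluminium upper chamber, an open jug 88 mm across the rim and 85 mm high with a black handle, standing beside the dock on the robot's side; origin under its centre
- lid_knob: bystander: small lid knob 34 mm across, 34 mm high, standing beyond the dock's end stop; origin under its centre
- jar: bystander: glass jar with steel lid, 68 mm across, 90 mm high; origin under its centre
- boiler: bystander: open round aluminium pot 90 mm across, 60 mm high, at the back; origin under its centre
Mind the look-alikes: they are no part of the job. What is shaped like the rest but red is not meant.

How it is judged:
On the way, in this order (a step that is already met when the one before it is completed fails the run):
1. the innermost tube is home (within 4 mm) while the middle tube still stands out at least 10 mm (value of joint inner_tube below 0.004 m and value of joint mid_tube above 0.01 m), for 0.05 s.
2. both tubes are home (within 4 mm) (value of joint each of inner_tube, mid_tube below 0.004 m), for 0.1 s.
3. the folded rest is fully in the dock, under the bridge (within 7 mm of the stop) (all of step 2 and x of rest in the frame of dock between -0.007 and 0.007 m and y of rest in the frame of dock between -0.008 and 0.008 m and angle between the x axis of rest and the x axis of dock, either way round below 0.12 rad and z of rest in the frame of dock between -0.005 and 0.005 m and angle between rest's own z axis and vertical below 0.06 rad), for 0.2 s.
At the end, for the whole second after the job is handed in: Both tubes home within 4 mm, the rest flat on the counter and at rest in the dock (origin within 7 mm of the dock's along it, 8 mm across, aligned within 0.12 rad), the keeper within 0.1 rad of shut (all of step 3 and value of joint keeper below 0.1 rad and linear speed of rest below 0.02 m/s); the robot touches nothing.
It fails at once if the rest is tipped more than 0.35 rad (angle between rest's own z axis and vertical above 0.35 rad).
It fails at once if a bystander is moved more than 25 mm (distance of any of filter_plate_a, filter_plate_b, chamber, lid_knob, jar, boiler from where it was at the start of the episode above 0.025 m).
It also fails if it takes over 69 s, if anything falls off the work surface, if the arm or the gripper's body presses on something with over 40 N, if the wrist force passes 120 N, or if a joint passes its speed limit or range.

## Working session

There is one attempt and no reset: what is moved stays moved. The work goes in short steps, Python scripts to look and compute and a tool call to move; the robot and the scene stay as the last step left them, time stands still between calls to the robot, and variables do not carry over. Pictures are saved under pics/ and viewed, and the job is handed in when it is done.

Besides the shell and the picture viewer there is one more tool, called after "Emit:" by a JSON object that holds its "method" and its "body". play_rows: Moves the arm, as the interface text tells. Its arguments: {"type":"object","properties":{"deltas":{"type":"array"},"grip_force":{"type":"number"}},"required":["deltas"]}

```bash
mkdir -p pics
cat > h.py <<'E'
import numpy as np,cv2
from workcell import monitor,eyes,finish_job
from scipy.spatial.transform import Rotation as R
def cam(n):
    s=monitor.read_state(); c=eyes.read_camera(n)
    if n=='wrist':
        T=np.eye(4);T[:3,:3]=R.from_rotvec(s['tcp_rot']).as_matrix();T[:3,3]=s['tool_pos']
        c['c2w']=T@c['tool_from_camera']
    else: c['c2w']=np.linalg.inv(c['view'])
    return c
def pw(c,u,v,z):  # ray onto plane z
    d=c['c2w'][:3,:3]@np.linalg.solve(c['K'],[u,v,1.]);o=c['c2w'][:3,3]
    return o+d*(z-o[2])/d[2]
def pd(c,u,v):
    z=float(c['depth'][int(v),int(u)]);return (c['c2w']@np.r_[np.linalg.solve(c['K'],[u,v,1.])*z,1])[:3]
def cloud(c):
    v,u=np.mgrid[:400,:640];z=c['depth'];p=np.stack([u*z,v*z,z],-1)@np.linalg.inv(c['K']).T
    P=p@c['c2w'][:3,:3].T+c['c2w'][:3,3];P[z==0]=np.nan;return P
def save(c,n): cv2.imwrite('pics/'+n,c['frame'][:,:,::-1])
E
python3 - <<'E'
from h import *
for n in('top','side','wrist'):
    c=cam(n);save(c,n+'0.png');print(n,c['K'].round(1).tolist(),c['c2w'].round(3).tolist())
print(monitor.read_state())
E
```

```text
top [[449.9, 0.0, 326.7], [0.0, 449.9, 192.5], [0.0, 0.0, 1.0]] [[0.016, -0.988, 0.151, 0.27], [-1.0, -0.015, 0.008, -0.042], [-0.006, -0.151, -0.988, 1.694], [0.0, 0.0, 0.0, 1.0]]
side [[372.6, 0.0, 311.3], [0.0, 372.6, 194.3], [0.0, 0.0, 1.0]] [[-0.933, -0.204, 0.297, 0.141], [-0.36, 0.507, -0.783, 0.933], [0.01, -0.837, -0.547, 0.789], [0.0, 0.0, 0.0, 1.0]]
wrist [[323.2, 0.0, 319.9], [0.0, 323.2, 198.0], [0.0, 0.0, 1.0]] [[0.351, -0.891, -0.287, 0.312], [-0.936, -0.335, -0.107, -0.604], [-0.001, 0.306, -0.952, 0.372], [0.0, 0.0, 0.0, 1.0]]
{'time': 0.15, 'q': array([-1.24690529e+00,  2.64587797e-01,  1.60509305e+00, -9.86464649e-06,
        1.27370460e+00, -3.68872271e-02]), 'joint_vel': array([-0.00049051, -0.00408161, -0.00385407, -0.00158215, -0.0009861 ,
        0.00097129]), 'joint_torque': array([ 4.24958425e-04, -5.15904772e+01, -3.67960417e+01, -1.28058155e-04,
        8.04085576e-03,  2.96123949e-05]), 'tool_pos': array([ 0.23810665, -0.63102699,  0.25222513]), 'tcp_rot': array([ 2.02522504,  0.37122163, -2.02577213]), 'wrist_force': array([-0.5573412 ,  0.43481296, -0.2174883 ]), 'torque': array([-0.00077518,  0.00126555, -0.00898868]), 'width': 1.000800867255387}
```

View pics/top0.png

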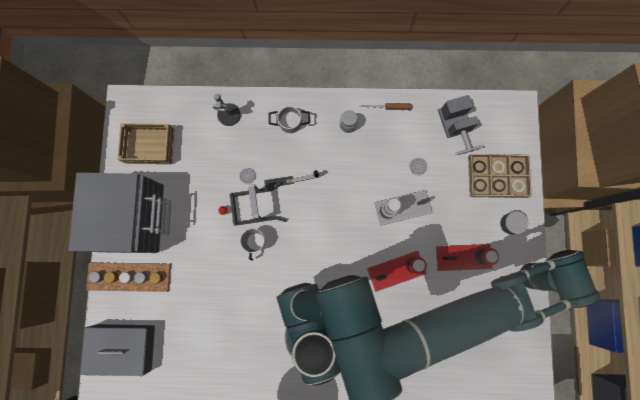

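View pics/side0.png

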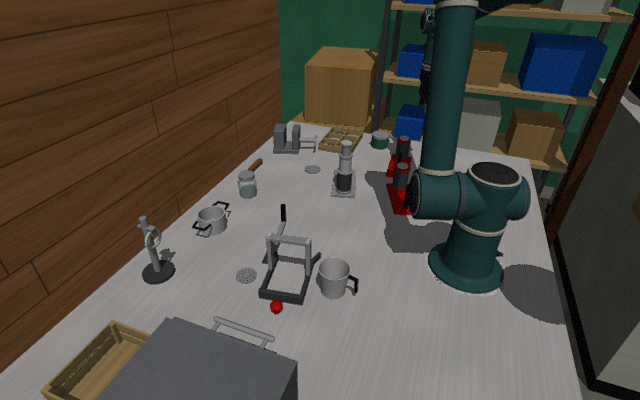

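View pics/wrist0.png

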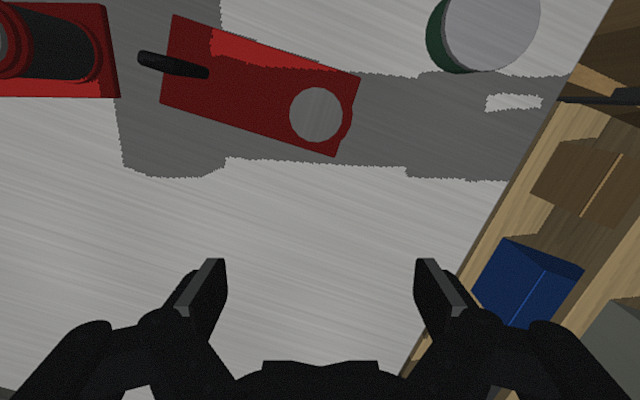

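Run:
```python
from h import *
c=cam('top');f=c['frame'][:,:,::-1]
a=cv2.resize(f[150:270,200:360],None,fx=5,fy=5,interpolation=cv2.INTER_CUBIC);cv2.imwrite('pics/t_dock.png',a)
a=cv2.resize(f[140:260,360:460],None,fx=5,fy=5,interpolation=cv2.INTER_CUBIC);cv2.imwrite('pics/t_rest.png',a)
s=cam('side');g=s['frame'][:,:,::-1]
a=cv2.resize(g[190:330,220:380],None,fx=4,fy=4,interpolation=cv2.INTER_CUBIC);cv2.imwrite('pics/s_dock.png',a)
P=cloud(c)
for (u,v) in [(390,205),(388,207),(425,200),(317,174),(375,210),(380,222),(432,208)]:print(u,v,P[v,u].round(3))
for (u,v) in [(346,147),(346,165),(281,240),(283,212)]:print('s',u,v,pd(s,u,v).round(3))
```

```text
390 205 [ 0.458 -0.241  0.211]
388 207 [ 0.454 -0.237  0.184]
425 200 [ 0.492 -0.381  0.096]
317 174 [0.586 0.008 0.07 ]
375 210 [ 0.465 -0.213 -0.006]
380 222 [ 0.418 -0.229  0.014]
432 208 [ 0.476 -0.428 -0.004]
s 346 147 [ 0.454 -0.238  0.204]
s 346 165 [ 0.448 -0.233  0.135]
s 281 240 [0.488 0.241 0.138]
s 283 212 [0.588 0.018 0.054]
```

View pics/t_dock.png

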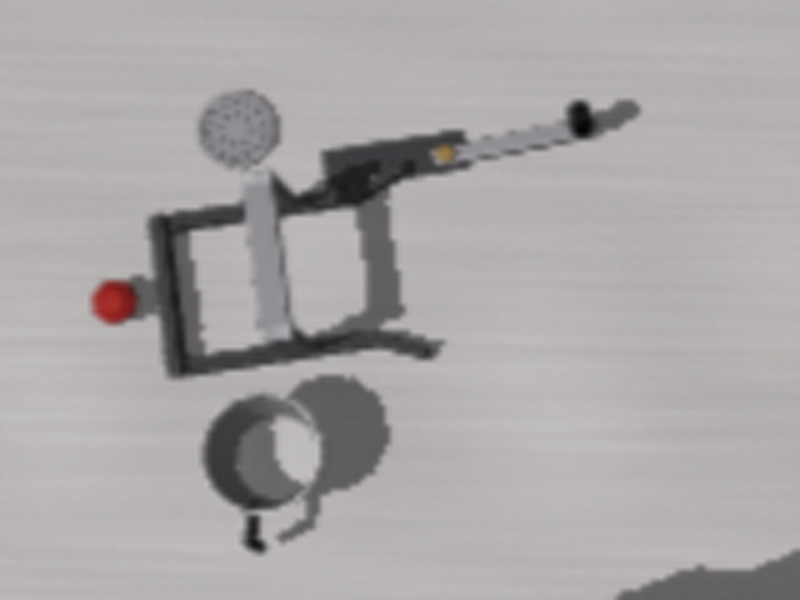

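View pics/t_rest.png

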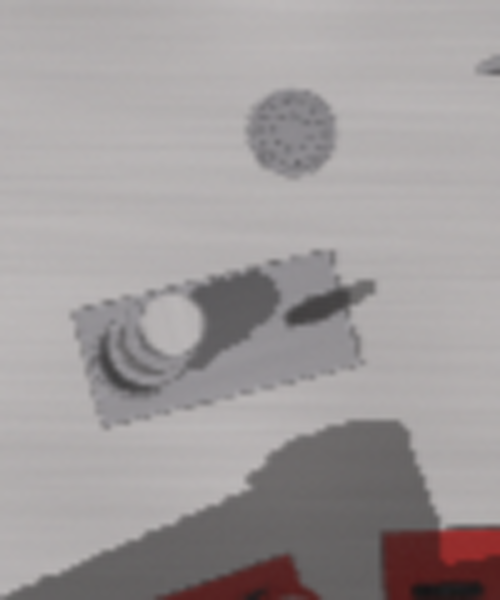

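View pics/s_dock.png

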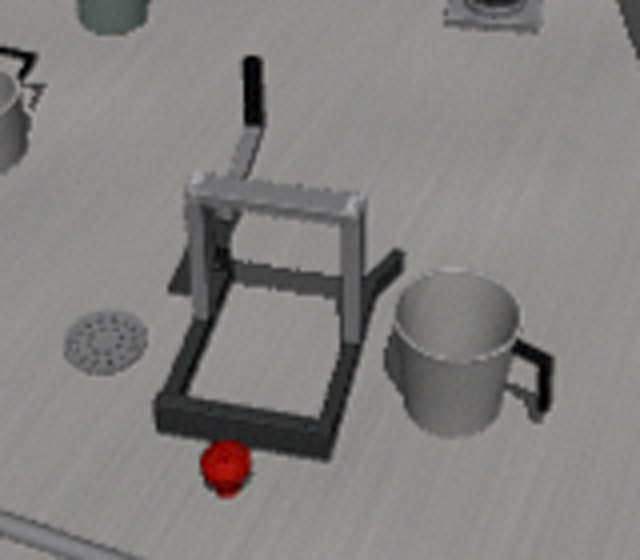

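Run:
```python
from h import *
c=cam('top');s=cam('side')
F=np.array([pw(c,360+a/5-.4,140+b/5-.4,.012) for a,b in[(72,313),(333,252),(362,360),(107,427)]]);print(F.round(3));o=F.mean(0)
x=(F[0]+F[3]-F[1]-F[2]);print('rest',o.round(4),'ang',np.degrees(np.arctan2(x[1],x[0])),np.linalg.norm(F[0]-F[1]),np.linalg.norm(F[0]-F[3]))
for n,a,b,z in[('end1',150,218,.03),('end2',175,376,.03),('br1',258,172,.14),('br2',275,335,.14),('pin',445,153,.02),('knob',580,118,.08)]:
    print(n,pw(c,200+a/5-.4,150+b/5-.4,z).round(4))
P=cloud(c)
# cloud checks
def rep(n,m):
    Q=P[m];print(n,len(Q),np.nanmedian(Q,0).round(4),np.nanmin(Q,0).round(3),np.nanmax(Q,0).round(3))
X,Y,Z=P[...,0],P[...,1],P[...,2]
reg=(abs(X-.48)<.1)&(abs(Y+.3)<.15)
rep('cap',reg&(Z>.17)&(Y>-.3)); rep('handle',reg&(Z>.05)&(Y<-.32))
reg=(abs(X-.5)<.12)&(abs(Y-.2)<.2)
rep('bridge',reg&(Z>.12)); rep('knob',reg&(Z>.05)&(Y<.06))
PS=cloud(s);X,Y,Z=PS[...,0],PS[...,1],PS[...,2]
P=PS
rep('s cap',(abs(X-.48)<.1)&(abs(Y+.27)<.15)&(Z>.17))
rep('s bridge',(abs(X-.5)<.12)&(abs(Y-.2)<.2)&(Z>.12))
h=(abs(X-.5)<.1)&(abs(Y+.36)<.04)&(Z>.05);rep('s handle',h) if h.any() else print('no handle')
```

```text
[[ 0.493 -0.207  0.012]
 [ 0.542 -0.404  0.012]
 [ 0.461 -0.425  0.012]
 [ 0.407 -0.233  0.012]]
rest [ 0.4757 -0.3172  0.012 ] ang 104.83958427118124 0.20330830617444573 0.08945532610418765
end1 [0.5159 0.3352 0.03  ]
end2 [0.3979 0.3108 0.03  ]
br1 [0.5334 0.236  0.14  ]
br2 [0.4189 0.2194 0.14  ]
pin [0.5705 0.1165 0.02  ]
knob [0.5872 0.0129 0.08  ]
cap 139 [ 0.4579 -0.2528  0.2149] [ 0.436 -0.276  0.171] [ 0.479 -0.229  0.224]
handle 44 [ 0.4912 -0.3786  0.0922] [ 0.485 -0.395  0.055] [ 0.5   -0.365  0.104]
bridge 237 [0.4736 0.228  0.1393] [0.414 0.209 0.122] [0.537 0.248 0.15 ]
knob 25 [0.5893 0.0153 0.0774] [0.584 0.008 0.052] [0.6   0.023 0.087]
s cap 148 [ 0.4539 -0.2407  0.2031] [ 0.437 -0.276  0.17 ] [ 0.478 -0.23   0.218]
s bridge 391 [0.4695 0.2324 0.1389] [0.411 0.208 0.12 ] [0.533 0.25  0.144]
no handle
```

Run:
```python
from h import *
s=monitor.read_state();M=R.from_rotvec(s['tcp_rot']).as_matrix();print(M.round(3))
print('y az',np.degrees(np.arctan2(M[1,1],M[0,1])),'z az',np.degrees(np.arctan2(M[1,2],M[0,2])))
```

```text
[[-0.     0.353 -0.936]
 [ 0.001 -0.936 -0.353]
 [-1.    -0.001 -0.   ]]
y az -69.32791117484865 z az -159.32791254556878
```

Emit:
{"method": "play_rows", "body": {"deltas": [{"z": 40, "fingers": 1}, {"x": 50, "y": 90, "z": 50, "wz": 10, "fingers": 1}, {"x": 80, "y": 140, "z": 50, "wz": 20, "fingers": 1}, {"x": 100, "y": 190, "z": 50, "wz": 30, "fingers": 1}, {"x": 130, "y": 240, "z": 50, "wz": 40, "fingers": 1}, {"x": 150, "y": 280, "z": 50, "wz": 50, "fingers": 1}, {"x": 170, "y": 310, "z": 50, "wz": 60, "fingers": 1}, {"x": 170, "y": 310, "z": 50, "wz": 70, "fingers": 1}, {"x": 170, "y": 310, "z": 50, "wz": 80, "fingers": 1}, {"x": 170, "y": 310, "z": 50, "wz": 85, "fingers": 1}, {"x": 170, "y": 310, "z": 50, "wz": 85, "fingers": 1}]}}

```text
schema error: expected keys wx, wy, wz, x, y, z, fingers
```

Emit:
{"method": "play_rows", "body": {"deltas": [{"wx": 0, "wy": 0, "wz": 0, "x": 0, "y": 0, "z": 40, "fingers": 1}, {"wx": 0, "wy": 0, "wz": 10, "x": 50, "y": 90, "z": 50, "fingers": 1}, {"wx": 0, "wy": 0, "wz": 20, "x": 80, "y": 140, "z": 50, "fingers": 1}, {"wx": 0, "wy": 0, "wz": 30, "x": 100, "y": 190, "z": 50, "fingers": 1}, {"wx": 0, "wy": 0, "wz": 40, "x": 130, "y": 240, "z": 50, "fingers": 1}, {"wx": 0, "wy": 0, "wz": 50, "x": 150, "y": 280, "z": 50, "fingers": 1}, {"wx": 0, "wy": 0, "wz": 60, "x": 170, "y": 310, "z": 50, "fingers": 1}, {"wx": 0, "wy": 0, "wz": 70, "x": 170, "y": 310, "z": 50, "fingers": 1}, {"wx": 0, "wy": 0, "wz": 80, "x": 170, "y": 310, "z": 50, "fingers": 1}, {"wx": 0, "wy": 0, "wz": 84, "x": 170, "y": 310, "z": 50, "fingers": 1}, {"wx": 0, "wy": 0, "wz": 84, "x": 170, "y": 310, "z": 50, "fingers": 1}]}}

```text
time: 1.72
tool_pos: [0.4083, -0.3214, 0.3034]
tcp_rot: [1.019, 1.319, -1.019]
wrist_force: [-0.3, -0.4, -0.6]
width: -0.001
```

Run:
```python
from h import *
c=cam('wrist');save(c,'w1.png');s=cam('side');g=s['frame'][:,:,::-1]
print(monitor.read_state()['tool_pos'])
a=cv2.resize(g[120:220,280:400],None,fx=5,fy=5,interpolation=cv2.INTER_CUBIC);cv2.imwrite('pics/s_rest.png',a)
```

```text
[ 0.40824246 -0.3215268   0.30334763]
```

View pics/w1.png

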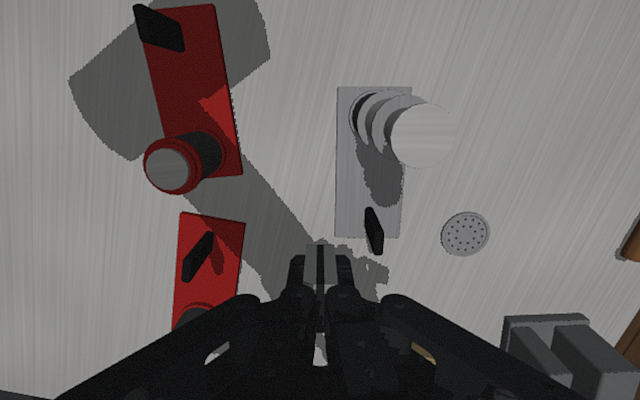

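View pics/s_rest.png

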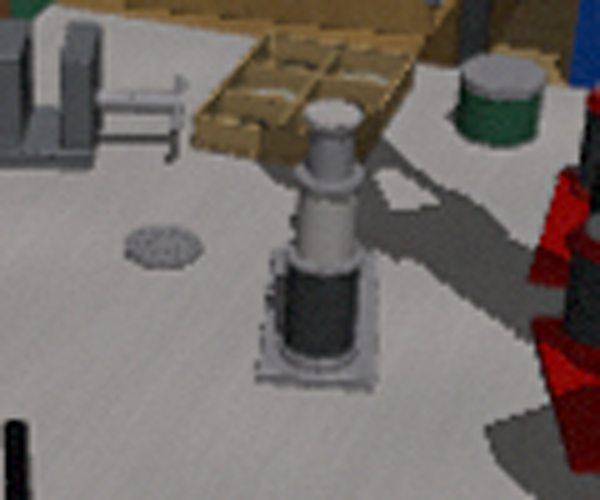

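Run:
```python
from h import *
c=cam('wrist')
F=np.array([pw(c,u,v,.012) for u,v in[(337,87),(411,88),(399,238),(335,236)]]);print(F.round(4))
o=F.mean(0);x=F[0]+F[1]-F[2]-F[3];print('rest',o.round(4),np.degrees(np.arctan2(x[1],x[0])),np.linalg.norm(x)/2,np.linalg.norm(F[0]-F[1]),np.linalg.norm(F[2]-F[3]))
P=cloud(c);m=(P[...,2]>.19)&(P[...,1]>-.30)&(P[...,1]<-.2)&(abs(P[...,0]-.46)<.05);Q=P[m];print('cap',len(Q),np.median(Q,0).round(4),Q.mean(0).round(4))
uv=np.argwhere(m).mean(0);print(uv,pw(c,uv[1],uv[0],np.median(Q[:,2])).round(4))
Z=P[...,2];m=(abs(P[...,0]-.46)<.05)&(abs(P[...,1]+.25)<.04);h,e=np.histogram(Z[m],np.arange(0,.23,.005));print([(round(float(b),3),int(a)) for a,b in zip(h,e)])
m=(abs(P[...,0]-.493)<.04)&(abs(P[...,1]+.383)<.04)&(Z>.085);print('handle top',m.sum(),P[m].mean(0).round(4))
```

```text
[[ 0.407  -0.2336  0.012 ]
 [ 0.4937 -0.2123  0.012 ]
 [ 0.5437 -0.4039  0.012 ]
 [ 0.4565 -0.4232  0.012 ]]
rest [ 0.4752 -0.3183  0.012 ] 104.62253411394859 0.19698010671652985 0.08922289759728144 0.08930207059276322
cap 6663 [ 0.4539 -0.2728  0.2161] [ 0.4551 -0.2757  0.286 ]
[252.21596878 467.24988744] [ 0.5174 -0.3239  0.2161]
[(0.0, 181), (0.005, 94), (0.01, 1056), (0.015, 38), (0.02, 159), (0.025, 16), (0.03, 17), (0.035, 18), (0.04, 22), (0.045, 20), (0.05, 20), (0.055, 20), (0.06, 19), (0.065, 19), (0.07, 19), (0.075, 12), (0.08, 1), (0.085, 0), (0.09, 0), (0.095, 50), (0.1, 639), (0.105, 30), (0.11, 36), (0.115, 34), (0.12, 33), (0.125, 37), (0.13, 32), (0.135, 32), (0.14, 9), (0.145, 0), (0.15, 0), (0.155, 0), (0.16, 41), (0.165, 1117), (0.17, 57), (0.175, 55), (0.18, 52), (0.185, 39), (0.19, 8), (0.195, 0), (0.2, 0), (0.205, 10), (0.21, 2198), (0.215, 1181), (0.22, 0)]
handle top 316 [ 0.49   -0.3809  0.0944]
```

Emit:
{"method": "play_rows", "body": {"deltas": [{"wx": 0, "wy": 0, "wz": 0, "x": 51, "y": 66, "z": 0, "fingers": 1}, {"wx": 0, "wy": 0, "wz": 0, "x": 51, "y": 66, "z": 0, "fingers": 1}, {"wx": 0, "wy": 0, "wz": 0, "x": 51, "y": 66, "z": -50, "fingers": 1}, {"wx": 0, "wy": 0, "wz": 0, "x": 51, "y": 66, "z": -60, "fingers": 1}, {"wx": 0, "wy": 0, "wz": 0, "x": 51, "y": 66, "z": -68, "fingers": 1}, {"wx": 0, "wy": 0, "wz": 0, "x": 51, "y": 66, "z": -74, "fingers": 1}, {"wx": 0, "wy": 0, "wz": 0, "x": 51, "y": 66, "z": -80, "fingers": 1}, {"wx": 0, "wy": 0, "wz": 0, "x": 51, "y": 66, "z": -80, "fingers": 1}]}}

```text
time: 2.88
tool_pos: [0.4596, -0.256, 0.2236]
tcp_rot: [1.019, 1.318, -1.019]
wrist_force: [-0.3, -0.1, -0.6]
width: 0.002
```

Run:
```python
from h import *
c=cam('wrist');save(c,'w2.png');print(monitor.read_state()['tool_pos'])
```

```text
[ 0.45957292 -0.25592524  0.22355602]
```

View pics/w2.png

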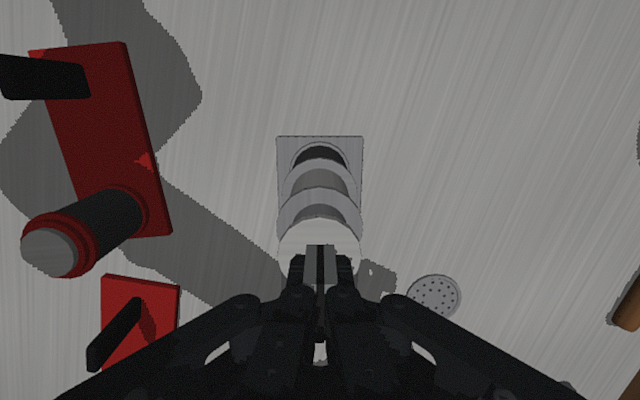

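```bash
cat > hz.py <<'E'
from h import *
c=cam('wrist');P=cloud(c);Z=P[...,2]
for v in range(140,250,4):print(v,P[v,303].round(4),P[v,337].round(4))
E
python3 hz.py
```

```text
140 [ 0.435  -0.2284  0.0125] [ 0.4686 -0.2199  0.0111]
144 [ 0.4359 -0.2325  0.0116] [ 0.4697 -0.2238  0.011 ]
148 [ 0.437  -0.2348  0.0213] [ 0.4699 -0.2264  0.0207]
152 [ 0.438  -0.2358  0.0373] [ 0.4704 -0.2293  0.0271]
156 [ 0.439  -0.2348  0.0616] [ 0.4687 -0.2286  0.0539]
160 [ 0.4398 -0.2343  0.0809] [ 0.4674 -0.2282  0.0759]
164 [ 0.4406 -0.2335  0.0994] [ 0.4658 -0.227   0.0996]
168 [ 0.4413 -0.236   0.1018] [ 0.4664 -0.2296  0.1017]
172 [ 0.442  -0.2394  0.1006] [ 0.4673 -0.2327  0.1011]
176 [ 0.4426 -0.2388  0.115 ] [ 0.467  -0.2335  0.1108]
180 [ 0.4431 -0.2383  0.1276] [ 0.4664 -0.2336  0.1228]
184 [ 0.4436 -0.2378  0.1391] [ 0.4656 -0.2332  0.1355]
188 [ 0.4437 -0.2334  0.1631] [ 0.4651 -0.2331  0.1456]
192 [ 0.4442 -0.2345  0.1673] [ 0.463  -0.2298  0.1667]
196 [ 0.4448 -0.237   0.1667] [ 0.4636 -0.2319  0.1674]
200 [ 0.4453 -0.2389  0.168 ] [ 0.4642 -0.2343  0.1671]
204 [ 0.4459 -0.2418  0.1665] [ 0.4648 -0.2366  0.1675]
208 [ 0.4464 -0.2435  0.1686] [ 0.4655 -0.2389  0.1677]
212 [ 0.4468 -0.2439  0.1736] [ 0.4655 -0.2399  0.1715]
216 [ 0.4463 -0.2375  0.1963] [ 0.465  -0.2394  0.1793]
220 [ 0.4466 -0.2375  0.2012] [ 0.4625 -0.2342  0.1993]
224 [ 0.4471 -0.2395  0.2013] [ 0.4628 -0.2356  0.201 ]
228 [ 0.4476 -0.2421  0.1998] [ 0.4634 -0.2377  0.2007]
232 [ 0.448  -0.2434  0.2016] [ 0.4639 -0.2396  0.2008]
236 [ 0.4486 -0.2457  0.2009] [ 0.4647 -0.2422  0.1996]
240 [ 0.449  -0.2476  0.2013] [ 0.4649 -0.2434  0.2015]
244 [ 0.4496 -0.2501  0.2003] [ 0.4654 -0.2453  0.2019]
248 [ 0.4502 -0.2524  0.1999] [ 0.4662 -0.2479  0.2007]
```

Emit:
{"method": "play_rows", "body": {"deltas": [{"wx": 0, "wy": 0, "wz": 0, "x": 0, "y": 0, "z": -6, "fingers": 1}, {"wx": 0, "wy": 0, "wz": 0, "x": 0, "y": 0, "z": -12, "fingers": 1}, {"wx": 0, "wy": 0, "wz": 0, "x": 0, "y": 0, "z": -18, "fingers": 1}, {"wx": 0, "wy": 0, "wz": 0, "x": 0, "y": 0, "z": -23, "fingers": 1}, {"wx": 0, "wy": 0, "wz": 0, "x": 0, "y": 0, "z": -27, "fingers": 1}, {"wx": 0, "wy": 0, "wz": 0, "x": 0, "y": 0, "z": -30, "fingers": 1}, {"wx": 0, "wy": 0, "wz": 0, "x": 0, "y": 0, "z": -32, "fingers": 1}, {"wx": 0, "wy": 0, "wz": 0, "x": 0, "y": 0, "z": -32, "fingers": 1}]}}

```text
time: 3.98
tool_pos: [0.4596, -0.2558, 0.192]
tcp_rot: [1.018, 1.319, -1.018]
wrist_force: [0.0, -1.4, 5.3]
width: -0.0
```

```bash
python3 hz.py | awk '$1>175'
```

```text
176 [ 0.4424 -0.234   0.1013] [ 0.4645 -0.2283  0.1014]
180 [ 0.4431 -0.2365  0.1023] [ 0.4653 -0.2311  0.1007]
184 [ 0.4436 -0.2381  0.1062] [ 0.4657 -0.2331  0.1033]
188 [ 0.4441 -0.2376  0.1168] [ 0.4652 -0.2332  0.1131]
192 [ 0.4444 -0.2372  0.1263] [ 0.4644 -0.2326  0.1244]
196 [ 0.4448 -0.2372  0.1341] [ 0.4642 -0.233   0.1314]
200 [ 0.4451 -0.2366  0.1428] [ 0.4637 -0.2328  0.14  ]
204 [ 0.4451 -0.2328  0.1604] [ 0.4615 -0.2289  0.1594]
208 [ 0.4454 -0.2336  0.1637] [ 0.4615 -0.2295  0.1638]
212 [ 0.446  -0.2359  0.1631] [ 0.4622 -0.2319  0.1624]
216 [ 0.4464 -0.2374  0.1646] [ 0.4626 -0.2335  0.1636]
220 [ 0.4467 -0.2377  0.1689] [ 0.4625 -0.2339  0.168 ]
224 [ 0.4472 -0.2396  0.169 ] [ 0.4628 -0.2355  0.1691]
228 [ 0.4477 -0.2417  0.1688] [ 0.4633 -0.2373  0.1696]
232 [ 0.4481 -0.2432  0.17  ] [ 0.464  -0.2395  0.1691]
236 [ 0.4486 -0.2457  0.169 ] [ 0.4645 -0.2415  0.1692]
240 [ 0.4491 -0.2476  0.1694] [ 0.4651 -0.2435  0.1692]
244 [ 0.4496 -0.2495  0.1697] [ 0.4654 -0.245   0.1705]
248 [ 0.4501 -0.2513  0.1702] [ 0.4664 -0.2482  0.1681]
```

Emit:
{"method": "play_rows", "body": {"deltas": [{"wx": 0, "wy": 0, "wz": 0, "x": 0, "y": 0, "z": -7, "fingers": 1}, {"wx": 0, "wy": 0, "wz": 0, "x": 0, "y": 0, "z": -14, "fingers": 1}, {"wx": 0, "wy": 0, "wz": 0, "x": 0, "y": 0, "z": -21, "fingers": 1}, {"wx": 0, "wy": 0, "wz": 0, "x": 0, "y": 0, "z": -28, "fingers": 1}, {"wx": 0, "wy": 0, "wz": 0, "x": 0, "y": 0, "z": -35, "fingers": 1}, {"wx": 0, "wy": 0, "wz": 0, "x": 0, "y": 0, "z": -42, "fingers": 1}, {"wx": 0, "wy": 0, "wz": 0, "x": 0, "y": 0, "z": -48, "fingers": 1}, {"wx": 0, "wy": 0, "wz": 0, "x": 0, "y": 0, "z": -52, "fingers": 1}, {"wx": 0, "wy": 0, "wz": 0, "x": 0, "y": 0, "z": -55, "fingers": 1}, {"wx": 0, "wy": 0, "wz": 0, "x": 0, "y": 0, "z": -56, "fingers": 1}, {"wx": 0, "wy": 0, "wz": 0, "x": 0, "y": 0, "z": -56, "fingers": 1}]}}

```text
time: 5.4
tool_pos: [0.4596, -0.2558, 0.136]
tcp_rot: [1.018, 1.319, -1.018]
wrist_force: [0.8, -0.7, 6.3]
width: 0.002
```

```bash
python3 hz.py | awk '$1>195'
```

```text
196 [ 0.4442 -0.2296  0.1018] [ 0.4606 -0.2253  0.102 ]
200 [ 0.4447 -0.2318  0.1014] [ 0.4613 -0.2276  0.101 ]
204 [ 0.4451 -0.2329  0.1041] [ 0.4615 -0.2287  0.1039]
208 [ 0.4454 -0.2336  0.108 ] [ 0.4614 -0.2294  0.108 ]
212 [ 0.4459 -0.2357  0.1077] [ 0.4621 -0.2317  0.1071]
216 [ 0.4464 -0.2374  0.1085] [ 0.4626 -0.2336  0.1075]
220 [ 0.4467 -0.2381  0.112 ] [ 0.4625 -0.2339  0.1122]
224 [ 0.4472 -0.2397  0.113 ] [ 0.463  -0.2359  0.1122]
228 [ 0.4477 -0.2417  0.1129] [ 0.4634 -0.2374  0.1133]
232 [ 0.4481 -0.2437  0.1131] [ 0.4639 -0.2393  0.1138]
236 [ 0.4486 -0.2454  0.1136] [ 0.4646 -0.2416  0.113 ]
240 [ 0.4491 -0.2473  0.114 ] [ 0.465  -0.2433  0.1139]
244 [ 0.4497 -0.25    0.1126] [ 0.4654 -0.2451  0.1144]
248 [ 0.4501 -0.2516  0.1138] [ 0.4661 -0.2474  0.1138]
```

Emit:
{"method": "play_rows", "body": {"deltas": [{"wx": 0, "wy": 0, "wz": 0, "x": 0, "y": 0, "z": -2, "fingers": 1}, {"wx": 0, "wy": 0, "wz": 0, "x": 0, "y": 0, "z": -3, "fingers": 1}, {"wx": 0, "wy": 0, "wz": 0, "x": 0, "y": 0, "z": -3, "fingers": 1}, {"wx": 0, "wy": 0, "wz": 0, "x": 0, "y": 0, "z": 50, "fingers": 1}, {"wx": 0, "wy": 0, "wz": 0, "x": 0, "y": 50, "z": 110, "fingers": 1}, {"wx": 0, "wy": 0, "wz": 0, "x": 0, "y": 110, "z": 160, "fingers": 1}, {"wx": 0, "wy": 0, "wz": 0, "x": 0, "y": 170, "z": 200, "fingers": 1}, {"wx": 0, "wy": 0, "wz": 0, "x": 0, "y": 230, "z": 230, "fingers": 1}, {"wx": 0, "wy": 0, "wz": 0, "x": 0, "y": 290, "z": 260, "fingers": 1}, {"wx": 0, "wy": 0, "wz": 0, "x": 0, "y": 350, "z": 260, "fingers": 1}, {"wx": 0, "wy": 0, "wz": 0, "x": 0, "y": 380, "z": 260, "fingers": 1}, {"wx": 0, "wy": 0, "wz": 0, "x": 0, "y": 380, "z": 260, "fingers": 1}, {"wx": 0, "wy": 0, "wz": 0, "x": 0, "y": 380, "z": 260, "fingers": 1}]}}

```text
time: 7.08
tool_pos: [0.4587, 0.1247, 0.3942]
tcp_rot: [1.015, 1.322, -1.019]
wrist_force: [-0.3, 0.2, -0.2]
width: 0.0
```

Run:
```python
from h import *
c=cam('wrist');save(c,'w3.png');print(monitor.read_state()['tool_pos']);np.savez('w3.npz',**c)
```

```text
[0.45882077 0.12382466 0.3942126 ]
```

View pics/w3.png

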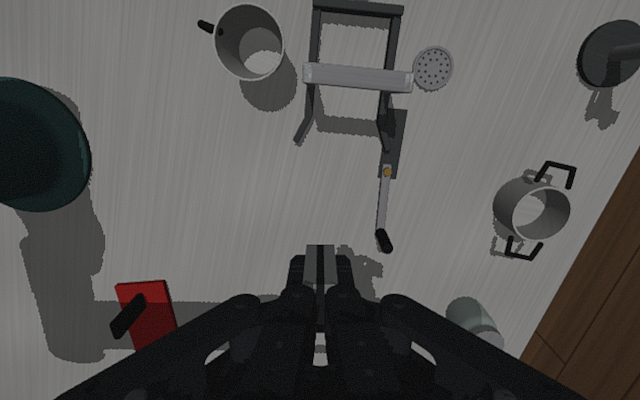

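Run:
```python
from h import *
c=dict(np.load('w3.npz'));P=cloud(c);X,Y,Z=P[...,0],P[...,1],P[...,2]
def rect(n,m):
    r=cv2.minAreaRect(P[m][:,:2].astype(np.float32));print(n,m.sum(),np.round(r[0],4),np.round(r[1],4),round(r[2],2),'z',np.median(P[m][:,2]).round(4))
reg=(X>.38)&(X<.62)&(Y>.02)&(Y<.38)
rect('bridge',reg&(Z>.133)&(Z<.15))
rect('endstop',reg&(Z>.026)&(Z<.034)&(Y>.3))
m=reg&(Z>.017)&(Z<.026);
print('knob',P[reg&(Z>.072)&(Y<.06)].mean(0).round(4))
a=cv2.resize(c['frame'][0:260,280:460,::-1],None,fx=3,fy=3,interpolation=cv2.INTER_CUBIC)[:600];cv2.imwrite('pics/w3d.png',a)
M=np.zeros((400,640),np.uint8)
# cross-section of walls at dock x positions
for yy in(.16,.18,.20,.26,.28):
    k=reg&(abs(Y-yy)<.003)&(Z>.019)&(Z<.025);x=np.sort(X[k]);print(yy,x.round(4)[::max(1,len(x)//14)])
```

```text
bridge 2392 [0.474  0.2272] [0.1222 0.022 ] 9.42 z 0.1392
endstop 849 [0.4584 0.3208] [0.1216 0.0123] 9.62 z 0.029
knob [0.5897 0.0209 0.0766]
0.16 [0.4228 0.4243 0.4257 0.4272 0.4289 0.4303 0.4318 0.5457 0.5478 0.5492
 0.5507 0.5521 0.5536 0.5549 0.5577]
0.18 [0.4203 0.422  0.4234 0.4248 0.4262 0.4276 0.4294 0.4308 0.4322 0.533
 0.5343 0.5357 0.5373 0.5383 0.5402 0.5415 0.5432]
0.2 [0.417  0.4187 0.4201 0.4218 0.4235 0.4253 0.4267 0.4284 0.529  0.5308
 0.5328 0.5345 0.5361 0.5377 0.5396]
0.26 [0.4064 0.4084 0.4101 0.4118 0.4135 0.4151 0.4171 0.419  0.5196 0.5213
 0.5226 0.5245 0.5265 0.5282]
0.28 [0.4034 0.4051 0.4064 0.4079 0.4094 0.4112 0.4128 0.4145 0.5149 0.5166
 0.5185 0.5199 0.5213 0.5226 0.5244]
```

View pics/w3d.png

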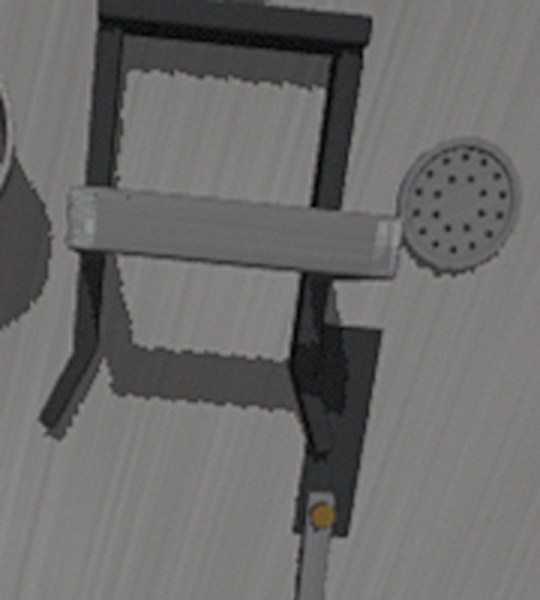

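Emit:
{"method": "play_rows", "body": {"deltas": [{"wx": 0, "wy": 0, "wz": 0, "x": 0, "y": -60, "z": 0, "fingers": -1}, {"wx": 0, "wy": 0, "wz": 0, "x": 10, "y": -120, "z": 0, "fingers": -1}, {"wx": 0, "wy": 0, "wz": 0, "x": 10, "y": -180, "z": 0, "fingers": -1}, {"wx": 0, "wy": 0, "wz": 0, "x": 20, "y": -240, "z": 0, "fingers": -1}, {"wx": 0, "wy": 0, "wz": 0, "x": 20, "y": -300, "z": -20, "fingers": -1}, {"wx": 0, "wy": 0, "wz": 0, "x": 30, "y": -350, "z": -60, "fingers": -1}, {"wx": 0, "wy": 0, "wz": 0, "x": 30, "y": -400, "z": -100, "fingers": -1}, {"wx": 0, "wy": 0, "wz": 0, "x": 33, "y": -450, "z": -130, "fingers": -1}, {"wx": 0, "wy": 0, "wz": 0, "x": 33, "y": -490, "z": -160, "fingers": -1}, {"wx": 0, "wy": 0, "wz": 0, "x": 33, "y": -506, "z": -193, "fingers": -1}, {"wx": 0, "wy": 0, "wz": 0, "x": 33, "y": -506, "z": -193, "fingers": -1}, {"wx": 0, "wy": 0, "wz": 0, "x": 33, "y": -506, "z": -193, "fingers": -1}]}}

```text
time: 8.62
tool_pos: [0.4914, -0.3822, 0.2028]
tcp_rot: [1.02, 1.319, -1.02]
wrist_force: [0.3, -0.1, 0.5]
width: 1.003
```

Run:
```python
from h import *
c=cam('wrist');save(c,'w4.png');np.savez('w4.npz',**c)
P=cloud(c);X,Y,Z=P[...,0],P[...,1],P[...,2]
m=(abs(X-.4915)<.03)&(abs(Y+.382)<.03)&(Z>.09)&(Z<.105);print(m.sum())
r=cv2.minAreaRect(P[m][:,:2].astype(np.float32));print(r,np.median(Z[m]))
m=(abs(X-.459)<.04)&(abs(Y+.255)<.04)&(Z>.109);print(m.sum(),np.median(P[m],0),cv2.minEnclosingCircle(P[m][:,:2].astype(np.float32)))
m=(abs(X-.475)<.1)&(abs(Y+.318)<.12)&(Z>.008)&(Z<.016);print(cv2.minAreaRect(P[m][:,:2].astype(np.float32)))
```

```text
616
((0.492105633020401, -0.38242724537849426), (0.011439583264291286, 0.030969742685556412), 14.178811073303223) 0.09570968351449273
1953 [ 0.46196755 -0.26460388  0.11321765] ((0.45931190252304077, -0.2611730694770813), 0.022699305787682533)
((0.4766560196876526, -0.3239137530326843), (0.09018439054489136, 0.1870616376399994), 14.431598663330078)
```

View pics/w4.png

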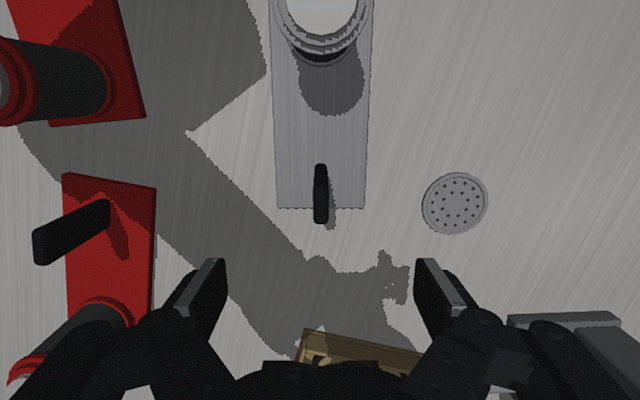

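Run:
```python
from h import *
c=dict(np.load('w4.npz'));P=cloud(c);print(P[230,60],P[215,100],monitor.read_state()['tool_pos'])
```

```text
[ 0.29355928 -0.46186545  0.08037025] [ 0.29276948 -0.46916277  0.02823693] [ 0.49220588 -0.38209479  0.20379675]
```

Emit:
{"method": "play_rows", "body": {"deltas": [{"wx": 0, "wy": 0, "wz": 0, "x": 0, "y": 0, "z": -40, "fingers": -0.5}, {"wx": 0, "wy": 0, "wz": 0, "x": 0, "y": 0, "z": -80, "fingers": -0.5}, {"wx": 0, "wy": 0, "wz": 0, "x": 0, "y": 0, "z": -110, "fingers": -0.5}, {"wx": 0, "wy": 0, "wz": 0, "x": 0, "y": 0, "z": -123, "fingers": -0.5}, {"wx": 0, "wy": 0, "wz": 0, "x": 0, "y": 0, "z": -123, "fingers": -0.5}, {"wx": 0, "wy": 0, "wz": 0, "x": 0, "y": 0, "z": -123, "fingers": 0.3}, {"wx": 0, "wy": 0, "wz": 0, "x": 0, "y": 0, "z": -123, "fingers": 1}, {"wx": 0, "wy": 0, "wz": 0, "x": 0, "y": 0, "z": -123, "fingers": 1}, {"wx": 0, "wy": 0, "wz": 0, "x": 0, "y": 0, "z": -123, "fingers": 1}, {"wx": 0, "wy": 0, "wz": 0, "x": 0, "y": 0, "z": -123, "fingers": 1}], "grip_force": 60}}

```text
time: 9.93
tool_pos: [0.4929, -0.3822, 0.0806]
tcp_rot: [1.018, 1.318, -1.018]
wrist_force: [-1.1, -0.3, 6.6]
width: 0.133
```

Emit:
{"method": "play_rows", "body": {"deltas": [{"wx": 0, "wy": 0, "wz": 0, "x": 1, "y": 10, "z": 0, "fingers": 1}, {"wx": 0, "wy": 0, "wz": -0.5, "x": 5, "y": 35, "z": 0, "fingers": 1}, {"wx": 0, "wy": 0, "wz": -1.5, "x": 11, "y": 65, "z": 0, "fingers": 1}, {"wx": 0, "wy": 0, "wz": -2.5, "x": 18, "y": 100, "z": 0, "fingers": 1}, {"wx": 0, "wy": 0, "wz": -3.5, "x": 25, "y": 135, "z": 0, "fingers": 1}, {"wx": 0, "wy": 0, "wz": -4.5, "x": 32, "y": 170, "z": 0, "fingers": 1}, {"wx": 0, "wy": 0, "wz": -5.2, "x": 38, "y": 205, "z": 0, "fingers": 1}, {"wx": 0, "wy": 0, "wz": -5.2, "x": 42, "y": 225, "z": 0, "fingers": 1}, {"wx": 0, "wy": 0, "wz": -5.2, "x": 43.6, "y": 236, "z": 0, "fingers": 1}, {"wx": 0, "wy": 0, "wz": -5.2, "x": 43.6, "y": 236, "z": 0, "fingers": 1}]}}

```text
time: 11.18
tool_pos: [0.5371, -0.1448, 0.0806]
tcp_rot: [1.086, 1.281, -1.084]
wrist_force: [0.3, 2.1, 7.1]
width: 0.133
```

Run:
```python
from h import *
c=cam('wrist');save(c,'w5.png');np.savez('w5.npz',**c)
P=cloud(c);X,Y,Z=P[...,0],P[...,1],P[...,2]
s=monitor.read_state();M=R.from_rotvec(s['tcp_rot']).as_matrix();print(s['tool_pos'],np.degrees(np.arctan2(-M[1,2],-M[0,2])),M[:,0])
```

```text
[ 0.53706314 -0.14480357  0.08057395] 99.5163996905008 [ 2.35855302e-03  2.88905350e-05 -9.99997218e-01]
```

View pics/w5.png

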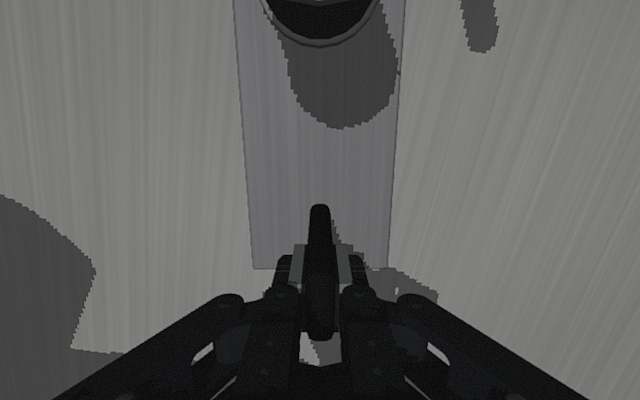

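Emit:
{"method": "play_rows", "body": {"deltas": [{"wx": 0, "wy": 0, "wz": 0, "x": -2.5, "y": 15, "z": 0, "fingers": 1}, {"wx": 0, "wy": 0, "wz": 0, "x": -6.7, "y": 40, "z": 0, "fingers": 1}, {"wx": 0, "wy": 0, "wz": 0, "x": -11.7, "y": 70, "z": 0, "fingers": 1}, {"wx": 0, "wy": 0, "wz": 0, "x": -16.7, "y": 100, "z": 0, "fingers": 1}, {"wx": 0, "wy": 0, "wz": 0, "x": -20.9, "y": 125, "z": 0, "fingers": 1}, {"wx": 0, "wy": 0, "wz": 0, "x": -25.1, "y": 150, "z": 0, "fingers": 1}, {"wx": 0, "wy": 0, "wz": 0, "x": -29.3, "y": 175, "z": 0, "fingers": 1}, {"wx": 0, "wy": 0, "wz": 0, "x": -33.5, "y": 200, "z": 0, "fingers": 1}, {"wx": 0, "wy": 0, "wz": 0, "x": -36.8, "y": 220, "z": 0, "fingers": 1}, {"wx": 0, "wy": 0, "wz": 0, "x": -40, "y": 240, "z": 0, "fingers": 1}, {"wx": 0, "wy": 0, "wz": 0, "x": -42.6, "y": 255, "z": 0, "fingers": 1}, {"wx": 0, "wy": 0, "wz": 0, "x": -45, "y": 270, "z": 0, "fingers": 1}, {"wx": 0, "wy": 0, "wz": 0, "x": -46.5, "y": 278, "z": 0, "fingers": 1}, {"wx": 0, "wy": 0, "wz": 0, "x": -46.5, "y": 278, "z": 0, "fingers": 1}]}}

```text
time: 12.98
tool_pos: [0.4903, 0.1329, 0.0805]
tcp_rot: [1.087, 1.281, -1.085]
wrist_force: [0.4, -0.9, 7.7]
width: 0.135
```

Run:
```python
from h import *
c=cam('wrist');save(c,'w6.png')
s=monitor.read_state();d=s['tool_pos'][:2]-[.4758,.2164];u=np.array([-.165,.986]);v=np.array([-.986,-.165]);print(d@u,d@v,s['wrist_force'],s['torque'])
c=cam('top');a=cv2.resize(c['frame'][150:270,200:360,::-1],None,fx=5,fy=5,interpolation=cv2.INTER_CUBIC);cv2.imwrite('pics/t6.png',a)
```

```text
-0.08470464473890699 -0.00048077640404316967 [ 0.85409613 -0.84832556  8.93678362] [-0.26051516  0.14756668  0.09850406]
```

View pics/w6.png

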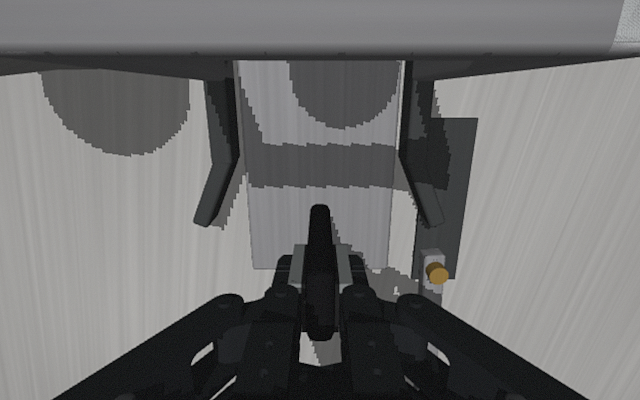

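View pics/t6.png

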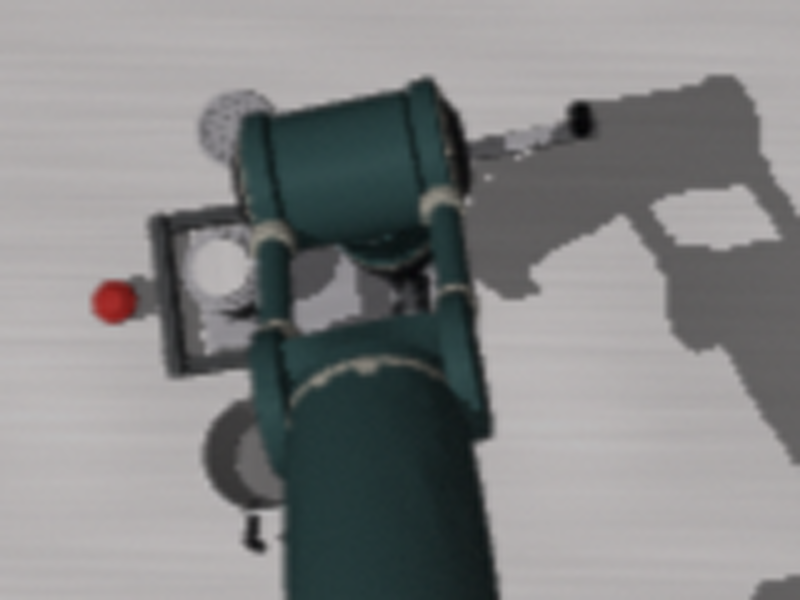

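Emit:
{"method": "play_rows", "body": {"deltas": [{"wx": 0, "wy": 0, "wz": 0, "x": -1, "y": 6, "z": 0, "fingers": 1}, {"wx": 0, "wy": 0, "wz": 0, "x": -2, "y": 12, "z": 0, "fingers": 1}, {"wx": 0, "wy": 0, "wz": 0, "x": -2.5, "y": 15, "z": 0, "fingers": 1}, {"wx": 0, "wy": 0, "wz": 0, "x": -2.8, "y": 17, "z": 0, "fingers": 1}, {"wx": 0, "wy": 0, "wz": 0, "x": -3, "y": 18, "z": 0, "fingers": 1}, {"wx": 0, "wy": 0, "wz": 0, "x": -3, "y": 18, "z": 0, "fingers": 1}]}}

```text
time: 13.82
tool_pos: [0.4875, 0.1495, 0.0806]
tcp_rot: [1.086, 1.28, -1.086]
wrist_force: [1.7, -6.7, 8.5]
width: 0.135
```

Emit:
{"method": "play_rows", "body": {"deltas": [{"wx": 0, "wy": 0, "wz": 0, "x": -0.3, "y": 2, "z": 0, "fingers": 1}, {"wx": 0, "wy": 0, "wz": 0, "x": -0.3, "y": 2, "z": 0, "fingers": 1}]}}

```text
time: 14.08
tool_pos: [0.4873, 0.1504, 0.0806]
tcp_rot: [1.084, 1.279, -1.086]
wrist_force: [1.3, -11.9, 7.8]
width: 0.135
```

Run:
```python
from h import *
s=monitor.read_state();d=s['tool_pos'][:2]-[.4758,.2164];u=np.array([-.165,.986]);v=np.array([-.986,-.165]);print(d@u,d@v,s['wrist_force'],s['torque'])
c=cam('wrist');save(c,'w7.png');k=cam('top');a=cv2.resize(k['frame'][150:270,200:360,::-1],None,fx=5,fy=5,interpolation=cv2.INTER_CUBIC);cv2.imwrite('pics/t7.png',a)
P=cloud(k);X,Y,Z=P[...,0],P[...,1],P[...,2];m=(Z>.105)&(Z<.125)&(Y>.25)&(Y<.31)&(abs(X-.465)<.04);p=np.median(P[m],0);d=p[:2]-[.4758,.2164];print(m.sum(),p,d@u,d@v)
```

```text
-0.066965533650071 -0.00047126963382278014 [  1.32617885 -11.87683952   7.77679735] [-1.59244034 -0.09579663 -0.03562381]
147 [0.46500342 0.28222536 0.11333208] 0.06668523730254802 -0.00021575692476707197
```

View pics/w7.png

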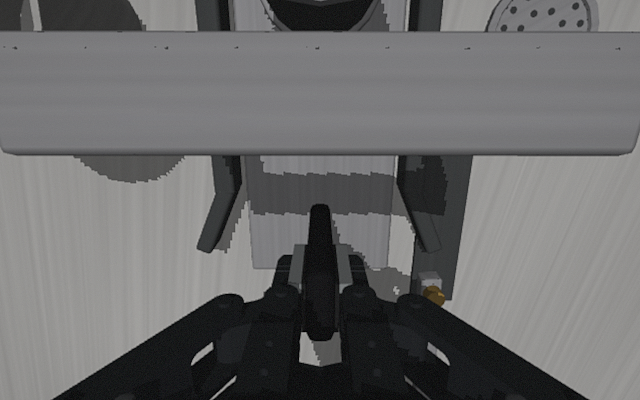

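View pics/t7.png

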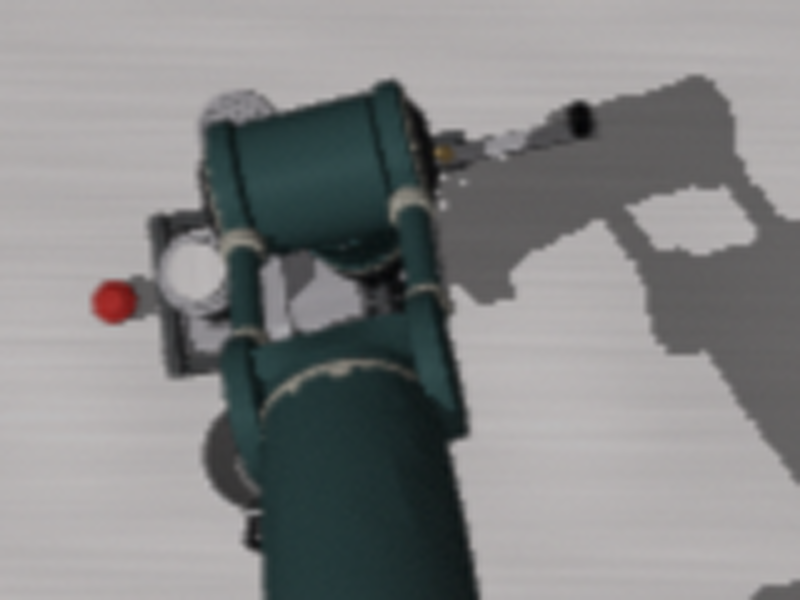

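Emit:
{"method": "play_rows", "body": {"deltas": [{"wx": 0, "wy": 0, "wz": 0, "x": 0.2, "y": -1.5, "z": 0, "fingers": 1}, {"wx": 0, "wy": 0, "wz": 0, "x": 0.2, "y": -1.5, "z": 0, "fingers": -0.3}, {"wx": 0, "wy": 0, "wz": 0, "x": 0.2, "y": -1.5, "z": 0, "fingers": -0.3}, {"wx": 0, "wy": 0, "wz": 0, "x": 0.2, "y": -1.5, "z": 0, "fingers": -0.3}, {"wx": 0, "wy": 0, "wz": 0, "x": 0.2, "y": -1.5, "z": 30, "fingers": -0.3}, {"wx": 0, "wy": 0, "wz": 0, "x": 0.2, "y": -1.5, "z": 80, "fingers": -0.3}, {"wx": 0, "wy": 0, "wz": 0, "x": 20, "y": -50, "z": 120, "fingers": -0.3}, {"wx": 0, "wy": 0, "wz": 0, "x": 60, "y": -90, "z": 120, "fingers": -0.3}, {"wx": 0, "wy": 0, "wz": 0, "x": 102, "y": -128, "z": 120, "fingers": -0.3}, {"wx": 0, "wy": 0, "wz": 0, "x": 102, "y": -128, "z": 120, "fingers": -0.3}, {"wx": 0, "wy": 0, "wz": 0, "x": 102, "y": -128, "z": 120, "fingers": -0.3}]}}

```text
time: 15.55
tool_pos: [0.5873, 0.0247, 0.1983]
tcp_rot: [1.086, 1.285, -1.088]
wrist_force: [-0.2, 0.5, 0.6]
width: 0.652
```

Run:
```python
from h import *
u=np.array([-.165,.986]);v=np.array([-.986,-.165]);O=[.4758,.2164]
c=cam('wrist');save(c,'w8.png');np.savez('w8.npz',**c);print(monitor.read_state()['tool_pos'])
def rp(n,P,m):
    r=cv2.minAreaRect(P[m][:,:2].astype(np.float32));p=np.array(r[0]);print(n,m.sum(),p,(p-O)@u,(p-O)@v,np.median(P[m][:,2]),np.round(r[1],4),r[2])
P=cloud(c);X,Y,Z=P[...,0],P[...,1],P[...,2]
rp('knob',P,(Z>.074)&(Z<.085)&(abs(X-.59)<.04)&(abs(Y-.02)<.04))
rp('handle',P,(Z>.09)&(Z<.103)&(abs(X-.487)<.03)&(abs(Y-.149)<.03))
k=cam('top');P=cloud(k);X,Y,Z=P[...,0],P[...,1],P[...,2]
rp('cap',P,(Z>.105)&(Z<.125)&(Y>.25)&(Y<.31)&(abs(X-.465)<.04))
```

```text
[0.58694597 0.02512443 0.19843572]
knob 375 [0.59089905 0.01337352] -0.21917544867362976 -0.07998829498429298 0.078964930255193 [0.0171 0.0165] 59.45528030395508
handle 348 [0.49025291 0.13825506] -0.07943564160432816 -0.00135665612955093 0.09511057565385002 [0.012  0.0095] 14.416206359863281
cap 161 [0.46471047 0.2811909 ] 0.06571360115442275 0.00024377379279136868 0.11287120837147402 [0.0538 0.0517] 52.94749069213867
```

View pics/w8.png

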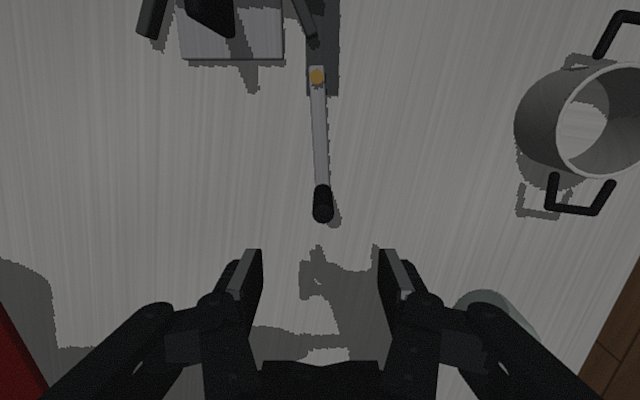

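Emit:
{"method": "play_rows", "body": {"deltas": [{"wx": 0, "wy": 0, "wz": 0, "x": 4, "y": -12, "z": -40, "fingers": -0.3}, {"wx": 0, "wy": 0, "wz": 0, "x": 4, "y": -12, "z": -90, "fingers": -0.3}, {"wx": 0, "wy": 0, "wz": 0, "x": 4, "y": -12, "z": -125, "fingers": -0.3}, {"wx": 0, "wy": 0, "wz": 0, "x": 4, "y": -12, "z": -135, "fingers": -0.3}, {"wx": 0, "wy": 0, "wz": 0, "x": 4, "y": -12, "z": -135, "fingers": -0.3}, {"wx": 0, "wy": 0, "wz": 0, "x": 4, "y": -12, "z": -135, "fingers": 1}, {"wx": 0, "wy": 0, "wz": 0, "x": 4, "y": -12, "z": -135, "fingers": 1}, {"wx": 0, "wy": 0, "wz": 0, "x": 4, "y": -12, "z": -135, "fingers": 1}, {"wx": 0, "wy": 0, "wz": 0, "x": 4, "y": -12, "z": -135, "fingers": 1}, {"wx": 0, "wy": 0, "wz": 0, "x": 4, "y": -12, "z": -135, "fingers": 1}], "grip_force": 20}}

```text
time: 16.9
tool_pos: [0.5935, 0.0125, 0.0662]
tcp_rot: [1.088, 1.281, -1.085]
wrist_force: [0.0, 0.4, 7.0]
width: 0.205
```

Emit:
{"method": "play_rows", "body": {"deltas": [{"wx": 0, "wy": 0, "wz": 0, "x": -9, "y": -1.5, "z": 0, "fingers": 1}, {"wx": 0, "wy": 0, "wz": 0, "x": -18.5, "y": -2.3, "z": 0, "fingers": 1}, {"wx": 0, "wy": 0, "wz": 0, "x": -36.8, "y": -1.4, "z": 0, "fingers": 1}, {"wx": 0, "wy": 0, "wz": 0, "x": -54.6, "y": 2.7, "z": 0, "fingers": 1}, {"wx": 0, "wy": 0, "wz": 0, "x": -71.5, "y": 9.9, "z": 0, "fingers": 1}, {"wx": 0, "wy": 0, "wz": 0, "x": -86.8, "y": 19.9, "z": 0, "fingers": 1}, {"wx": 0, "wy": 0, "wz": 0, "x": -100.2, "y": 32.3, "z": 0, "fingers": 1}, {"wx": 0, "wy": 0, "wz": 0, "x": -111.2, "y": 47, "z": 0, "fingers": 1}, {"wx": 0, "wy": 0, "wz": 0, "x": -119.6, "y": 63.3, "z": 0, "fingers": 1}, {"wx": 0, "wy": 0, "wz": 0, "x": -119.6, "y": 63.3, "z": 0, "fingers": 1}]}}

```text
time: 18.15
tool_pos: [0.4721, 0.0765, 0.0652]
tcp_rot: [1.086, 1.283, -1.085]
wrist_force: [-0.4, -0.5, 8.2]
width: 0.203
```

Emit:
{"method": "play_rows", "body": {"deltas": [{"wx": 0, "wy": 0, "wz": 0, "x": -2.5, "y": 7, "z": 0, "fingers": 1}, {"wx": 0, "wy": 0, "wz": 0, "x": -4.5, "y": 14, "z": 0, "fingers": 1}, {"wx": 0, "wy": 0, "wz": 0, "x": -5.8, "y": 20, "z": 0, "fingers": 1}, {"wx": 0, "wy": 0, "wz": 0, "x": -6.2, "y": 22, "z": 0, "fingers": 1}, {"wx": 0, "wy": 0, "wz": 0, "x": -6.6, "y": 24, "z": 0, "fingers": 1}, {"wx": 0, "wy": 0, "wz": 0, "x": -6.6, "y": 24, "z": 0, "fingers": 1}]}}

```text
time: 18.9
tool_pos: [0.4649, 0.0996, 0.0651]
tcp_rot: [1.086, 1.284, -1.088]
wrist_force: [-3.3, -1.4, 11.1]
width: 0.203
```

Run:
```python
from h import *
c=cam('wrist');save(c,'w9.png')
u=np.array([-.165,.986]);v=np.array([-.986,-.165]);d=monitor.read_state()['tool_pos'][:2]-[.4758,.2164];print(d@u,d@v)
```

```text
-0.11338420931962338 0.03003913386009686
```

View pics/w9.png

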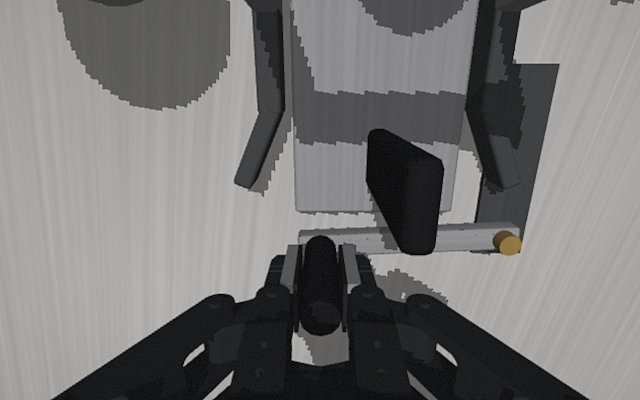

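Emit:
{"method": "play_rows", "body": {"deltas": [{"wx": 0, "wy": 0, "wz": 0, "x": 0, "y": 0, "z": 0, "fingers": 0}, {"wx": 0, "wy": 0, "wz": 0, "x": 0, "y": 0, "z": 0, "fingers": 0}, {"wx": 0, "wy": 0, "wz": 0, "x": 0, "y": 0, "z": 0, "fingers": 0}, {"wx": 0, "wy": 0, "wz": 0, "x": 0, "y": 0, "z": 50, "fingers": 0}, {"wx": 0, "wy": 0, "wz": 0, "x": 0, "y": 0, "z": 100, "fingers": 0}, {"wx": 0, "wy": 0, "wz": 0, "x": 5, "y": -30, "z": 150, "fingers": 0}, {"wx": 0, "wy": 0, "wz": 0, "x": 10, "y": -60, "z": 180, "fingers": 0}, {"wx": 0, "wy": 0, "wz": 0, "x": 10, "y": -60, "z": 180, "fingers": 0}, {"wx": 0, "wy": 0, "wz": 0, "x": 10, "y": -60, "z": 180, "fingers": 0}]}}

```text
time: 20.08
tool_pos: [0.475, 0.04, 0.243]
tcp_rot: [1.086, 1.285, -1.088]
wrist_force: [0.7, 0.0, 0.1]
width: 0.499
```

```bash
cat > chk.py <<'E'
from h import *
import sys
u=np.array([-.165,.986]);v=np.array([-.986,-.165]);O=[.4758,.2164]
c=cam('wrist');save(c,sys.argv[1]);print(monitor.read_state()['tool_pos'])
def rp(n,P,m):
    if m.sum()<5: return print(n,'none')
    r=cv2.minAreaRect(P[m][:,:2].astype(np.float32));p=np.array(r[0]);print(n,m.sum(),p,((p-O)@u).round(4),((p-O)@v).round(4),np.median(P[m][:,2]).round(4),np.round(r[1],4),r[2])
P=cloud(c);X,Y,Z=P[...,0],P[...,1],P[...,2]
D=(P[...,:2]-O);U=D@u;V=D@v
rp('knob',P,(Z>.074)&(Z<.085)&(abs(U+.115)<.03)&(abs(V-.03)<.03))
rp('handle',P,(Z>.09)&(Z<.103)&(abs(X-.487)<.03)&(abs(Y-.149)<.03))
m=(Z>.013)&(Z<.0185)&(abs(U+.115)<.02)&(abs(V)<.06);rp('bar',P,m)
if m.sum()>5: f=np.polyfit(V[m],U[m],1);print('bar slope deg',np.degrees(np.arctan(f[0])),f[1])
rp('bridge',P,(Z>.133)&(Z<.15)&(abs(U)<.04))
m=(Z>.008)&(Z<.0145)&(U>-.105)&(U<-.05)&(abs(V)<.06);print('foot rear U',np.percentile(U[m],[0,1,5]),'V',np.percentile(V[m],[1,99]))
k=cam('top');save(k,'t_'+sys.argv[1]);P=cloud(k);X,Y,Z=P[...,0],P[...,1],P[...,2]
rp('cap',P,(Z>.105)&(Z<.125)&(Y>.25)&(Y<.31)&(abs(X-.465)<.04))
E
python3 chk.py w10.png
```

```text
[0.47463818 0.0402489  0.24240324]
knob 333 [0.46573856 0.09382124] -0.1192 0.0301 0.079 [0.0165 0.0171] 8.78404426574707
handle 679 [0.48746592 0.14930511] -0.0681 -0.0004 0.0956 [0.012 0.032] 8.925161361694336
bar 1098 [0.50219542 0.10953695] -0.1097 -0.0084 0.0152 [0.1026 0.0302] 11.106228828430176
bar slope deg -1.822176887489828 -0.1175947109715639
bridge none
foot rear U [-0.09923978 -0.09911087 -0.09717289] V [-0.04557791  0.04385124]
cap 157 [0.46579051 0.28220287] 0.0665 -0.001 0.112 [0.05   0.0502] 5.290656566619873
```

View pics/w10.png

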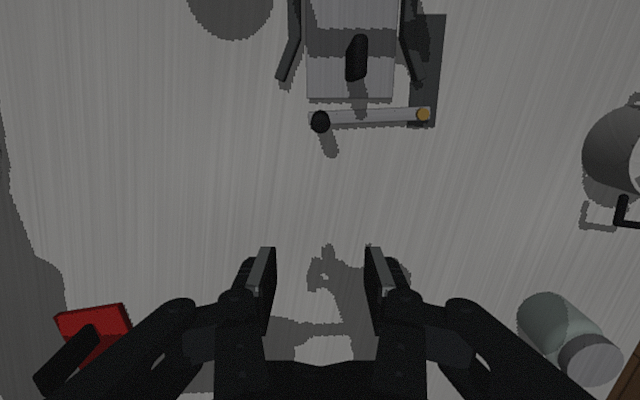

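Emit:
{"method": "play_rows", "body": {"deltas": [{"wx": 0, "wy": 0, "wz": 0, "x": -2, "y": 10, "z": -50, "fingers": 1}, {"wx": 0, "wy": 0, "wz": 0, "x": -2, "y": 10, "z": -100, "fingers": 1}, {"wx": 0, "wy": 0, "wz": 0, "x": -2, "y": 10, "z": -150, "fingers": 1}, {"wx": 0, "wy": 0, "wz": 0, "x": -2, "y": 10, "z": -175, "fingers": 1}, {"wx": 0, "wy": 0, "wz": 0, "x": -2, "y": 12, "z": -175, "fingers": 1}, {"wx": 0, "wy": 0, "wz": 0, "x": -3.5, "y": 22, "z": -175, "fingers": 1}, {"wx": 0, "wy": 0, "wz": 0, "x": -4.5, "y": 28, "z": -175, "fingers": 1}, {"wx": 0, "wy": 0, "wz": 0, "x": -5.2, "y": 32, "z": -175, "fingers": 1}, {"wx": 0, "wy": 0, "wz": 0, "x": -5.8, "y": 36, "z": -175, "fingers": 1}, {"wx": 0, "wy": 0, "wz": 0, "x": -6.3, "y": 39, "z": -175, "fingers": 1}, {"wx": 0, "wy": 0, "wz": 0, "x": -6.3, "y": 39, "z": -175, "fingers": 1}]}}

```text
time: 21.55
tool_pos: [0.4697, 0.0789, 0.0694]
tcp_rot: [1.087, 1.283, -1.086]
wrist_force: [0.7, -0.3, 0.9]
width: 0.001
```

Emit:
{"method": "play_rows", "body": {"deltas": [{"wx": 0, "wy": 0, "wz": 0, "x": -0.3, "y": 2, "z": 0, "fingers": 1}, {"wx": 0, "wy": 0, "wz": 0, "x": -0.5, "y": 3, "z": 0, "fingers": 1}, {"wx": 0, "wy": 0, "wz": 0, "x": -0.5, "y": 3, "z": 0, "fingers": 1}]}}

```text
time: 21.92
tool_pos: [0.4695, 0.0794, 0.0694]
tcp_rot: [1.082, 1.28, -1.087]
wrist_force: [1.1, -10.7, 1.6]
width: 0.002
```

Force jumped to about 11 N without movement: the keeper is against its shut stop. Backing off and checking.

Emit:
{"method": "play_rows", "body": {"deltas": [{"wx": 0, "wy": 0, "wz": 0, "x": 0.5, "y": -5, "z": 0, "fingers": 1}, {"wx": 0, "wy": 0, "wz": 0, "x": 3, "y": -25, "z": 0, "fingers": 1}, {"wx": 0, "wy": 0, "wz": 0, "x": 4, "y": -35, "z": 40, "fingers": 1}, {"wx": 0, "wy": 0, "wz": 0, "x": 5, "y": -40, "z": 100, "fingers": 1}, {"wx": 0, "wy": 0, "wz": 0, "x": 5, "y": -40, "z": 150, "fingers": 1}, {"wx": 0, "wy": 0, "wz": 0, "x": 5, "y": -40, "z": 175, "fingers": 1}, {"wx": 0, "wy": 0, "wz": 0, "x": 5, "y": -40, "z": 175, "fingers": 1}, {"wx": 0, "wy": 0, "wz": 0, "x": 5, "y": -40, "z": 175, "fingers": 1}]}}

```text
time: 22.92
tool_pos: [0.4732, 0.0418, 0.2428]
tcp_rot: [1.086, 1.285, -1.088]
wrist_force: [0.7, 0.6, -1.0]
width: 0.001
```

```bash
python3 chk.py w11.png
```

```text
[0.47284791 0.04177111 0.24223655]
knob 336 [0.46509269 0.09839177] -0.1146 0.03 0.079 [0.0164 0.0169] 8.834014892578125
handle 677 [0.48733759 0.14943783] -0.0679 -0.0003 0.0956 [0.0121 0.0314] 9.578097343444824
bar 1114 [0.5021221  0.11058733] -0.1087 -0.0085 0.0152 [0.1029 0.0251] 9.280982971191406
bar slope deg 0.7896277281017752 -0.11423947993820863
bridge none
foot rear U [-0.09914507 -0.09903973 -0.09709086] V [-0.04912581  0.0438596 ]
cap 159 [0.46648467 0.28053808] 0.0648 -0.0014 0.1127 [0.0559 0.0494] 18.995895385742188
```

View pics/w11.png

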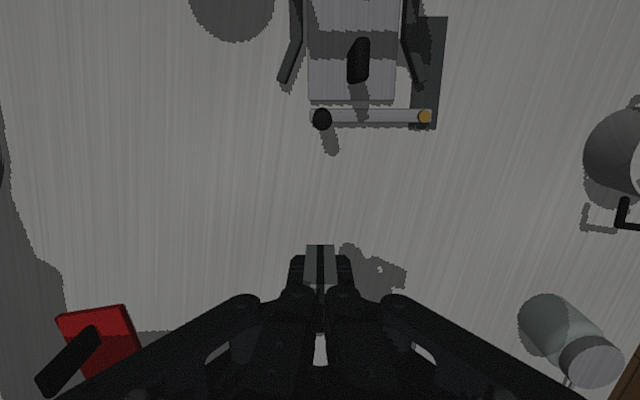

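View pics/t_w11.png

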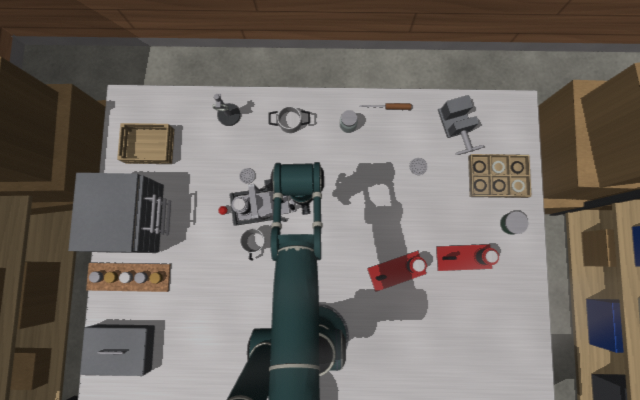

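All checks hold: the knob is at −115/30 mm in the dock frame, the rest is at its dock pose, the cap is about 113 mm high, and the bystanders are unmoved.

```bash
python3 -c "
from workcell import finish_job
print(finish_job())"
```

```text
the job is handed in; nothing more can be done
None
```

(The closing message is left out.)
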